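Kickstand down, frame held plumb for welding

TASK

The yellow wheeled frame stub leans on the rubber-tipped rest post. While it leans there, flip its kickstand down past its spring's centre until it snaps fully down; then take hold of the frame's top tube, bring the frame upright and keep holding it there, plumb, for the welder: finish with it still in the grip, off the rest and with the stand's foot clear of the table. The stand's weld is fresh, so never let the frame's weight come down on the stand's foot, and leave the other things on the table where they are.

Things in the scene. Friction and masses are not known exactly. Their poses are not given: they have to be found in the camera images.
- frame: yellow frame stub with a 140 mm wheel and hub, about 1.2 kg. It can only lean sideways about a line along its length, 14 mm above the table. Origin on that line, mid-length. Own axes: y along its length to the wheel, x to the kickstand side, z from the lean line up through the top tube (vertical when upright). Starts 0.24 to 0.29 rad towards -x, on the rest. Top-heavy: let go, it falls over.
- frame_grip (a point): point on the axis of the top tube, at frame coordinates (0, -80, 210) mm. Round tube, 30 mm thick, along frame y from -140 to +120 mm, free at both sides and above. Below it in the frame's middle plane: a front leg 24 mm thick at y -125 mm and an 8 mm gusset plate from y -65 to +25 mm.
- kickstand (a joint): 0 folded (start; rod points along frame +y, 0.15 rad upward), 1.85 fully down on its stop, pointing at the table. Turns about the frame's x axis. A spring holds it at either end, dead centre near 0.85 rad: short of that it springs back, beyond it snaps down by itself. Pushing over takes at most 0.25 N m, 3 to 4 N at stand_push.
- stand_pivot (a point): kickstand's pivot, on the frame at frame coordinates (46, -30, 135) mm
- stand_push (a point): point on the axis of the kickstand's aluminium rod (12 mm thick), 72 mm from the pivot. While folded, a fingertip set on the rod here from above and moved straight down swings the stand down; by about 80 mm of travel it is past centre and snaps on down, off the finger.
- stand_tip (a point): centre of the 18 mm black rubber foot at the rod's end, 130 mm from the pivot in the frame's y-z plane and 32 mm farther out along frame x. With stand down and frame upright the foot is about 10 mm clear of the table; it touches when the frame leans about 0.14 rad to the stand side.
- rest: rest post on a round 80 mm steel foot, on the side away from the kickstand; post 16 mm thick, 167 mm tall, with a level arm along its own x ending in a black rubber ball, 24 mm across, 70 mm out and 150 mm up, on which the frame's gusset plate leans. Fixed. Origin: centre of the foot's underside.
- fixture: blue steel plate 100 x 360 x 12 mm, bolted to the table, carrying the frame. Origin: centre of its underside; y along the frame, x towards the kickstand side, level.
- table: dark steel welding table, top at z = 0
- spanner: open-ended spanner 160 mm long, lying on the table; bystander
- offcut: flat steel offcut 90 x 60 x 6 mm, lying on the table; bystander
- tape_roll: white ring, 90 mm across, 45 mm tall, on the table; bystander
- paint_can: small closed can, 74 mm across, 75 mm tall; bystander
- chalk: pinkish marking chalk stick, 70 mm long, 16 mm thick, lying; bystander
- mug: white mug, 80 mm across, 90 mm tall, at the far right; bystander
Things that resemble listed ones, but are neither listed nor needed, are in the scene too. Leave any red look-alike of the rest alone.

How it is judged:
On the way, in this order (a step that is already met when the one before it is completed fails the run):
1. kickstand snapped fully down while the frame still leans on the rest (value of joint kickstand above 1.7 rad and angle between frame's own z axis and vertical above 0.12 rad), for 0.2 s.
2. frame upright and held by the fingers, off the rest, stand down (value of joint kickstand above 1.7 rad and angle between frame's own z axis and vertical below 0.06 rad and contact force between the fingers and frame above 2 N and contact force between frame and rest below 0.3 N and contact force between frame and table below 0.3 N), for 0.5 s.
At the end, for the whole second after the job is handed in: Kickstand beyond 1.7 rad (fully down is 1.85); frame within 0.06 rad (3.4 degrees) of upright and still; fingers bear on it with over 2 N; rest and table do not carry it (under 0.3 N) (all of step 2 and angular speed of frame below 0.1 rad/s); the arm keeps its last pose, push and grip.
It fails at once if the frame's weight came down on the kickstand's foot (over 3 N on the table) (contact force between frame and table above 3 N).
It fails at once if a bystander was moved over 30 mm (distance of any of spanner, offcut, tape_roll, paint_can, chalk, mug from where it was at the start of the episode above 0.03 m).
It also fails if it takes over 45 s, if anything falls off the work surface, if the arm or the gripper's body presses on something with over 40 N, if the wrist force passes 120 N, or if a joint passes its speed limit or range.

ROBOT

A 7-joint arm with a two-finger parallel gripper is mounted at the origin on the work surface. World frame = base frame: x ahead of the robot, y to its left, z up, the work surface at z = 0. Lengths are in m, angles in rad, forces in N, time in s.
With the tool pointing down it reaches from about 0.425 to 0.825 m from the base axis. Payload 3.6 kg.
Tool frame: the origin (TCP) lies where the fingers leave the gripper's body, on its centre line; the fingertips stand 73 mm ahead of it and the grasp point (between the pads) lies 54 mm ahead of it; z points along the fingers, y is the line along which they close (so a half turn about z gives the same grasp; the last joint's range is limited). The gripper opens to 85 mm and grips with 20 to 120 N. Pads are 22 mm wide; open, the fingers measure 114 mm over their backs; the gripper's body (76 mm by 85 mm) begins 54 mm behind the grasp point. The pads swing forward as they close: fully open they stand 13 mm farther back than shut.
Start: joints at [1.089, 0.615, -0.013, 1.423, 0.008, 1.103, -0.04], TCP at [0.286, -0.584, 0.304] pointing down, gripper open.
Joint ranges: [-3.12, 3.12], [-0.3, 2.06], [-1.34, 1.32], [0.26, 2.42], [-1.36, 4.5], [0.01, 1.98], [-2.84, 2.84]. Speed limits (rad/s): [2.79, 2.79, 3.14, 3.14, 3.14, 3.14, 3.14].

INTERFACE

Orientations are given as a unit quaternion [x, y, z, w].
In Python, from station import arm, snapshot, camera_info, ticket gives the robot as it stands. Calls block until the motion is done:
- arm.movep(position, orientation): joint-space move of the TCP to a pose.
- arm.line_to(position, velocity=0.15, ori=None): straight line of the TCP; ori=None keeps the orientation; velocity is the mean speed in m/s.
- arm.move_j(angles): joint-space move.
- arm.move_gripper(opening, effort=None): opening from 0.0 (shut) to 1.0 (fully open); effort is the grip in N (None keeps the last); returns when the fingers have stopped.
- arm.pause(seconds).
- arm.ik(position, orientation): joint angles nearest the present ones, or None.
- snapshot(name): name is "scene" or "top"; returns the picture (400x640x3 uint8, blue, green, red); there is no depth.
- camera_info(name): a dict with "fx", "fy", "cx", "cy" (pixels), "dist_coeffs" ([k1, k2, p1, p2, k3] as OpenCV has them; the pictures are not rectified), "R" (3x3) and "t" (3): a world point X has camera coordinates R X + t. Camera axes: x right, y down, z forward; pixel columns grow to the right and rows downward; lengths in m; the calibration is good to about 2 mm. A picture is of the moment at which its call begins. camera_info takes no time and is no camera call.
A pose or a line that the arm cannot do raises arm.MotionError and nothing moves.
- ticket.finish_job(): hands the job in; it is judged then, once.
Readings, each from a call of its own:
- arm.read_time(): time.
- arm.read_joint_positions(): joint angles.
- arm.read_dq(): joint speeds.
- arm.read_effort(): joint torques, N m.
- arm.read_tool_pos(): TCP position.
- arm.read_eef_rot(): TCP orientation.
- arm.read_ft_force(): force on the tool from outside, world axes, zero at the start.
- arm.read_wrist_torque(): the same for the moment, N m.
- arm.read_opening(): opening from 0.0 (shut) to 1.0 (fully open).
- arm.read_finger_force(): force on a finger pad.
Only numpy, scipy, OpenCV 4.12 (cv2) and the standard library are available. Lean on these libraries where they do the work, as an engineer would, in place of code of your own. Each camera call takes 0.05 s, during which the arm holds its last target. There are 200 camera calls.

## Working session

There is one attempt and no reset: what is moved stays moved. The work goes in short steps, each a Python script; the robot and the scene stay as the last script left them, time stands still between calls to the robot, and variables do not carry over. Pictures are saved under pics/ and viewed, at most 10 in all, crops included, and the job is handed in when it is done.

```bash
mkdir -p pics; python3 - <<'E'
from station import arm, snapshot, camera_info
import cv2,numpy as np
for n in("scene","top"):
    im=snapshot(n); cv2.imwrite(f"pics/{n}0.png",im)
    c=camera_info(n); R=np.array(c["R"]);print(n,c["fx"],c["dist_coeffs"],-R.T@np.array(c["t"]),R[2])
print(arm.read_eef_rot(),arm.read_time())
E
```

```text
scene 518.836184246194 [-0.06076153  0.          0.          0.          0.        ] [ 1.50213696 -0.38562544  1.16366175] [-0.67750354  0.28929603 -0.6762372 ]
top 385.34143700098804 [0.03188001 0.         0.         0.         0.        ] [0.45065498 0.01328233 1.15115605] [ 0.03282648  0.0363558  -0.99879962]
[ 9.74243720e-01  2.25494428e-01 -2.89214156e-04 -1.16291001e-03] 0.1
```

View pics/scene0.png

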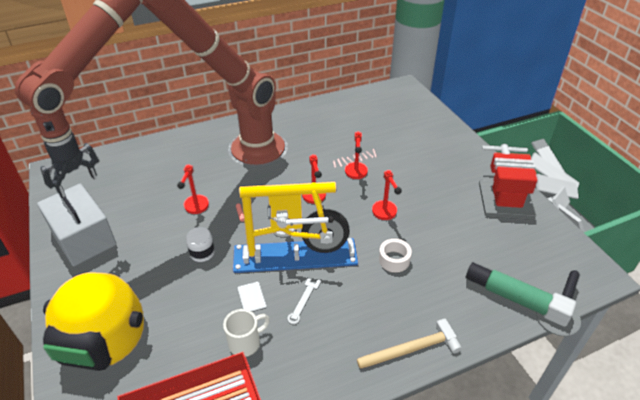

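View pics/top0.png

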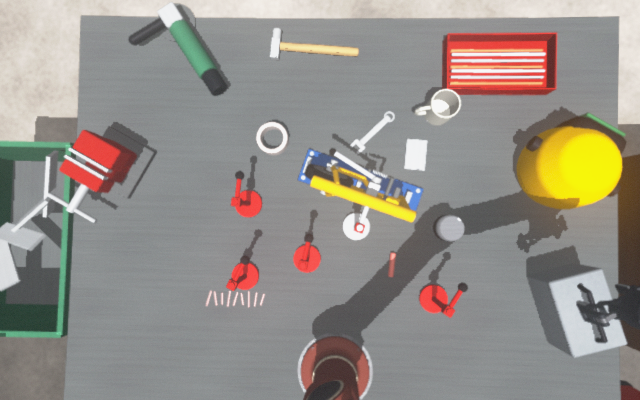

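The scene picture shows the frame at (290,220) with its wheel at (326,232). The folded stand is at (305,220), on the side away from the robot. In the top picture the fixture spans (305,165) to (420,200), and the steel/white-footed rest is at (357,226). The red posts at (248,204), (307,258), (245,275) and (433,298) are look-alikes.

```bash
cat > h.py <<'E'
import cv2,numpy as np
from station import arm,snapshot,camera_info
from scipy.spatial.transform import Rotation as Ro
def cam(n):
    c=camera_info(n);K=np.array([[c["fx"],0,c["cx"]],[0,c["fy"],c["cy"]],[0,0,1]]);return K,np.array(c["dist_coeffs"]),np.array(c["R"]),np.array(c["t"])
def rays(n,px):
    K,d,R,t=cam(n);u=cv2.undistortPoints(np.float64(px).reshape(-1,1,2),K,d).reshape(-1,2)
    return -R.T@t,np.c_[u,np.ones(len(u))]@R
def onz(n,px,z):
    C,D=rays(n,px);return C+D*((z-C[2])/D[:,2])[:,None]
def proj(n,P):
    K,d,R,t=cam(n);return cv2.projectPoints(np.float64(P).reshape(-1,1,3),cv2.Rodrigues(R)[0],t,K,d)[0].reshape(-1,2)
def mask(im,lo,hi):
    return cv2.inRange(cv2.cvtColor(im,cv2.COLOR_BGR2HSV),lo,hi)
E
python3 - <<'E'
from h import *
a=cv2.imread("pics/scene0.png");b=cv2.imread("pics/top0.png")
for n,im,(x0,y0,x1,y1) in(("scene",a,(225,170,370,280)),("top",b,(290,135,440,250))):
    roi=np.zeros(im.shape[:2],np.uint8);roi[y0:y1,x0:x1]=255
    m=mask(im,(100,150,50),(125,255,255))&roi
    p=np.argwhere(m)[:,::-1]
    P=onz(n,p,0.012)[:,:2]*1000
    print(n,len(p),cv2.minAreaRect(P.astype(np.float32)))
    y=mask(im,(20,150,90),(35,255,255))&roi
    cv2.imwrite(f"pics/y_{n}.png",y)
A=cv2.resize(a[175:275,225:360],None,fx=5.9,fy=3,interpolation=cv2.INTER_CUBIC)[:, :800]
A=cv2.resize(a[178:276,228:358],(398,300),interpolation=cv2.INTER_CUBIC)
A=cv2.resize(a[178:276,228:358],(796,600),interpolation=cv2.INTER_CUBIC);cv2.imwrite("pics/ca.png",A)
B=cv2.resize(b[140:245,295:435],(800,600),interpolation=cv2.INTER_CUBIC);cv2.imwrite("pics/cb.png",B)
E
```

```text
scene 2139 ((549.4315795898438, -60.364044189453125), (355.4033508300781, 103.96678924560547), 71.48120880126953)Traceback (most recent call last):
  File "<stdin>", line 7, in <module>
  File "h.py", line 10, in onz
    C,D=rays(n,px);return C+D*((z-C[2])/D[:,2])[:,None]
        ~~~~^^^^^^
  File "h.py", line 7, in rays
    K,d,R,t=cam(n);u=cv2.undistortPoints(np.float64(px).reshape(-1,1,2),K,d).reshape(-1,2)
                     ~~~~~~~~~~~~~~~~~~~^^^^^^^^^^^^^^^^^^^^^^^^^^^^^^^^^^^^
cv2.error: OpenCV(4.12.0) /io/opencv/modules/calib3d/src/undistort.dispatch.cpp:347: error: (-215:Assertion failed) CV_IS_MAT(_src) && CV_IS_MAT(_dst) && (_src->rows == 1 || _src->cols == 1) && (_dst->rows == 1 || _dst->cols == 1) && _src->cols + _src->rows - 1 == _dst->rows + _dst->cols - 1 && (CV_MAT_TYPE(_src->type) == CV_32FC2 || CV_MAT_TYPE(_src->type) == CV_64FC2) && (CV_MAT_TYPE(_dst->type) == CV_32FC2 || CV_MAT_TYPE(_dst->type) == CV_64FC2) in function 'cvUndistortPointsInternal'
```

```bash
python3 - <<'E'
from h import *
a=cv2.imread("pics/scene0.png");b=cv2.imread("pics/top0.png")
h=cv2.cvtColor(b,cv2.COLOR_BGR2HSV);print(h[158,308:316:2],h[205,412],cv2.cvtColor(a,cv2.COLOR_BGR2HSV)[262,280])
A=cv2.resize(a[178:276,228:358],(796,600),interpolation=cv2.INTER_CUBIC);cv2.imwrite("pics/ca.png",A)
B=cv2.resize(b[140:245,295:435],(800,600),interpolation=cv2.INTER_CUBIC);cv2.imwrite("pics/cb.png",B)
roi=np.zeros(b.shape[:2],np.uint8);roi[135:250,290:440]=255
m=mask(b,(95,100,50),(130,255,255))&roi
p=np.argwhere(m)[:,::-1]
P=onz("top",p,0.012)[:,:2]*1000
print(len(p),cv2.minAreaRect(P.astype(np.float32)))
E
```

```text
[[102   5 238]
 [105   4 233]
 [111  65 138]
 [113  98 130]] [109 143 220] [107 167 131]
463 ((547.5321044921875, -61.74688720703125), (357.2838439941406, 98.67329406738281), 71.58940887451172)
```

View pics/ca.png

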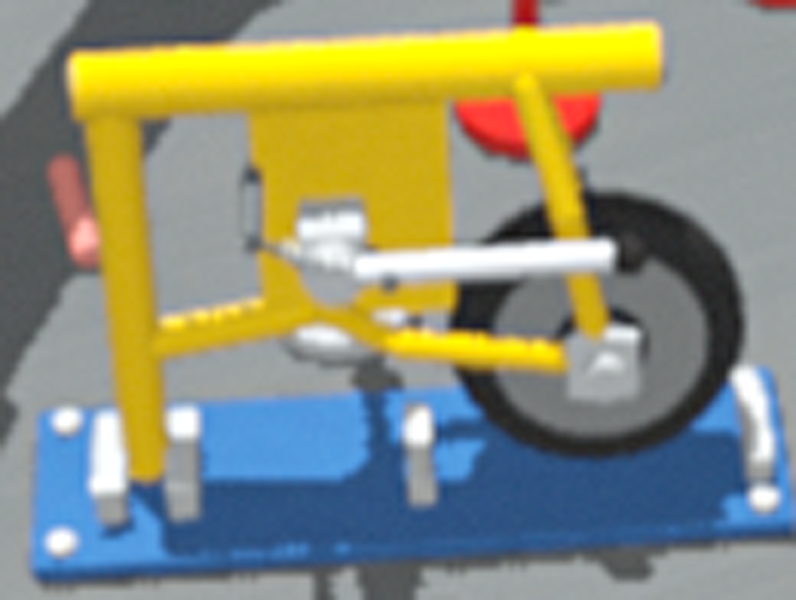

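View pics/cb.png

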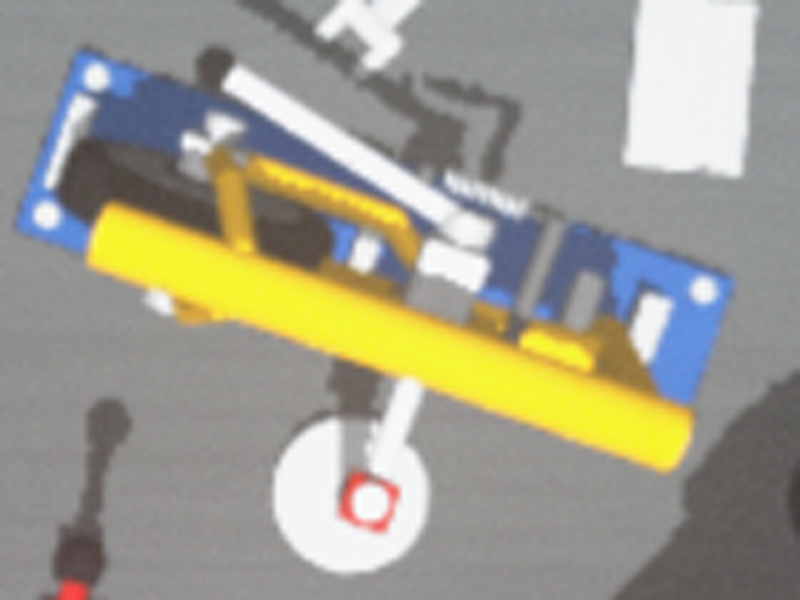

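The crops confirm it. The tube runs top px (313,181) to (415,217), and the rod lies at scene px (287–328, 221). The white-footed rest at top px (357,226) is the one the frame leans on, since its arm goes under the gusset.

```bash
cat >> h.py <<'E'
O=np.array([.5482,-.061,.014]);ang=np.deg2rad(71.55)
F=np.array([[np.sin(ang),np.cos(ang),0],[-np.cos(ang),np.sin(ang),0],[0,0,1]])
def fp(p,th,o=O):
    "frame coords (mm) -> world, leaning th toward -x"
    return o+F@Ro.from_euler('y',-th).apply(np.array(p)/1000).T if np.ndim(p)==1 else np.array([fp(q,th,o) for q in p])
def kick(q,r,x=46):
    "point on stand at r mm, joint q"
    return np.array([x,-30+r*np.cos(.15-q),135+r*np.sin(.15-q)])
E
python3 - <<'E'
from h import *
from scipy.optimize import least_squares
pts=[[0,-140,210],[0,120,210],kick(0,130,78)]
ca=lambda *q:np.array(q)/6.123+[228,178]
cb=lambda *q:np.array(q)/5.714+[295,140]
ms=np.array([ca(70,84),ca(660,55),ca(632,250)]); mt=np.array([cb(675,438),cb(100,237),cb(215,65)])
def res(v):
    o=O+F@np.array([v[1],v[2],0]); P=fp(pts,v[0],o)
    return np.r_[(proj("scene",P)-ms).ravel(),(proj("top",P)-mt).ravel()]
s=least_squares(res,[.26,0,0]);print(s.x,s.fun.round(1))
C=[rays("scene",ms),rays("top",mt)]
for i in range(3):
    A=np.c_[C[0][1][i],-C[1][1][i]];k=np.linalg.lstsq(A,C[1][0]-C[0][0],rcond=None)[0]
    print((C[0][0]+k[0]*C[0][1][i]).round(4),(C[1][0]+k[1]*C[1][1][i]).round(4),fp(pts[i],s.x[0]).round(4))
E
```

```text
[ 0.23895017 -0.00408162 -0.00028599] [ 0.2  0.9 -1.2  0.3 -1.4  0.9 -0.1  0.3 -1.5 -0.6 -0.9  0.5]
[ 0.4533 -0.1773  0.2219] [ 0.4536 -0.1766  0.2218] [ 0.4567 -0.1781  0.218 ]
[0.5363 0.0725 0.2193] [0.5337 0.0659 0.2187] [0.539  0.0686 0.218 ]
[0.6153 0.024  0.1873] [0.6132 0.0187 0.187 ] [0.6166 0.0201 0.1825]
```

```bash
cat >> h.py <<'E'
TH=.25; O2=O+F@np.array([-.002,0,0])
def quat(th,s):
    "tool z along frame -z leaning th, tool y = s*frame x"
    A=F@Ro.from_euler('y',-th).as_matrix(); z=-A[:,2];y=s*A[:,0];return Ro.from_matrix(np.c_[np.cross(y,z),y,z]).as_quat()
def w(l,y,z): return O2*[1,1,0]+F@np.array([l,y,z])
E
python3 - <<'E'
from h import *
q0=np.array(arm.read_joint_positions())
for s in(1,-1):
    q=quat(0,s)
    for P in (w(.030,.041,.36),w(.048,.041,.155)):
        j=arm.ik(P,q);print(s,P.round(3),None if j is None else np.round(j,2))
    g=fp([0,-80,210+50],TH,O2);j=arm.ik(g,quat(TH,s));print(None if j is None else np.round(j,2))
    g=fp([0,-80,210+50],0,O2);j=arm.ik(g,quat(0,s));print(None if j is None else np.round(j,2))
print(fp([64,41,146],TH,O2)-O2, F.T@(fp([64,41,146],TH,O2)-O2))
E
```

```text
1 [ 0.588 -0.031  0.36 ] [ 0.26  0.49 -0.39  1.52  0.2   1.17 -0.49]
1 [ 0.605 -0.037  0.155] [ 0.18  0.73 -0.26  1.7   0.26  0.74 -0.53]
[ 0.36  0.33 -0.23  2.11  0.26  0.47 -0.39]
[ 0.41  0.49 -0.29  1.78  0.17  0.9  -0.28]
-1 [ 0.588 -0.031  0.36 ] [ 0.63  0.7  -1.15  1.51  0.64  1.36  2.25]
-1 [ 0.605 -0.037  0.155] [ 0.62  1.01 -1.15  1.69  1.01  1.15  1.99]
[ 0.97  0.55 -1.15  2.1   0.93  0.77  2.08]
[ 0.89  0.73 -1.15  1.77  0.73  1.14  2.32]
[0.03753426 0.0306992  0.15729507] [0.02588942 0.041      0.15729507]
```

```bash
python3 - <<'E'
from h import *
arm.move_gripper(0.0,30)
q=quat(0,1)
arm.movep(w(.030,.041,.36),q)
arm.line_to(w(.030,.041,.265))
print(arm.read_time(),arm.read_ft_force())
cv2.imwrite("pics/s1.png",np.vstack([cv2.resize(snapshot("scene")[130:280,200:400],(400,300)),cv2.resize(snapshot("top")[110:260,270:470],(400,300))]))
E
```

```text
3.9083 [-0.01721923 -0.49834984  0.34099247]
```

View pics/s1.png

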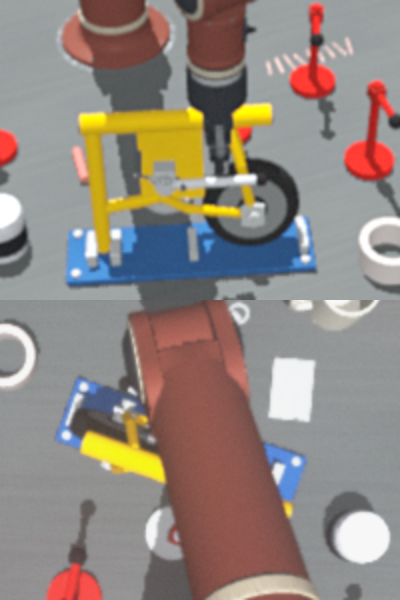

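The closed fingertips, at about (220,168) in the upper panel, stand just above the rod, about midway along it. Next I push down.

```bash
python3 - <<'E'
from h import *
for k in range(1,12):
    f=k/11
    arm.line_to(w(.030+.018*f,.041,.265-.105*f),velocity=.06)
    print(k,np.round(arm.read_ft_force(),1),np.round(arm.read_tool_pos()[2],3))
arm.pause(.4)
cv2.imwrite("pics/s2.png",cv2.resize(snapshot("scene")[130:280,200:400],(600,450)))
print(arm.read_time())
E
```

```text
1 [ 0.  -0.7  0. ] 0.255
2 [0.3 1.2 1.7] 0.246
3 [0.3 0.8 1.1] 0.236
4 [-0.6  0.2  1.5] 0.226
5 [ 0.8 -0.3  1.3] 0.217
6 [ 0.4  0.3 -0.3] 0.207
7 [-0.6 -0.3  0.1] 0.197
8 [0.1 0.3 0.5] 0.188
9 [0.  0.1 0.2] 0.178
10 [0.1 0.1 0.2] 0.169
11 [ 0.6  0.3 -0.2] 0.159
7.85
```

View pics/s2.png

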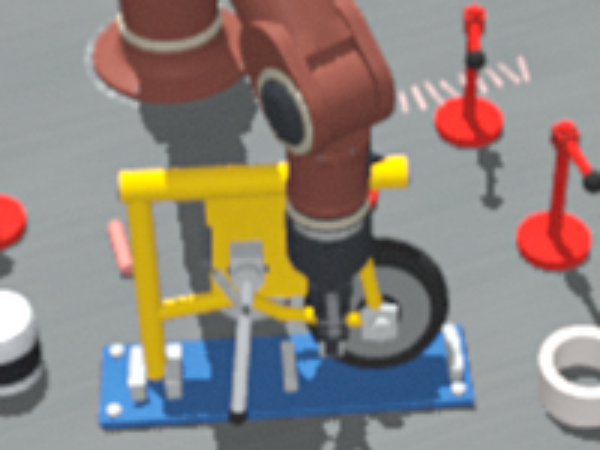

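The stand has snapped down: its rod runs from (245,290) to its foot at (238,412). The frame still leans. Now I retreat and grip the tube.

```bash
python3 - <<'E'
from h import *
arm.line_to(w(.060,.041,.36),velocity=.2)
arm.move_gripper(1.0)
q=quat(TH,1)
arm.movep(fp([0,-80,210+140],TH,O2),q)
arm.line_to(fp([0,-80,210+51],TH,O2),velocity=.1)
print(arm.read_ft_force(),arm.read_time())
cv2.imwrite("pics/s3.png",np.vstack([cv2.resize(snapshot("scene")[130:280,200:400],(400,300)),cv2.resize(snapshot("top")[110:260,270:470],(400,300))]))
E
```

```text
[0.84634803 0.13282859 0.04216053] 11.575
```

View pics/s3.png

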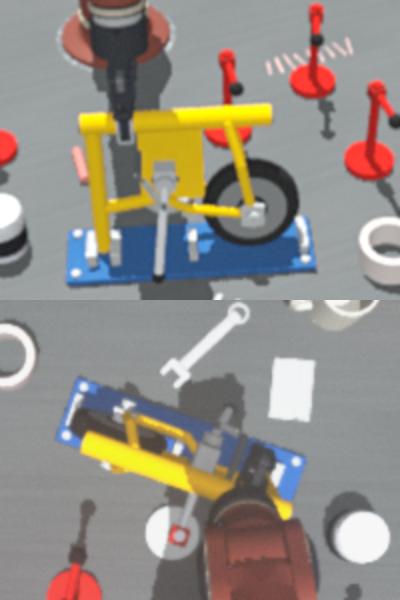

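The fingers straddle the tube at (122,125), between the leg and the gusset. Next I close the gripper and swing the frame upright.

```bash
python3 - <<'E'
from h import *
arm.move_gripper(0.0,60)
print(arm.read_opening(),arm.read_finger_force(),np.round(arm.read_ft_force(),1))
for th in np.linspace(TH,0.005,7)[1:]:
    arm.line_to(fp([0,-80,210+51],th,O2),velocity=.05,ori=quat(th,1))
    print(round(th,3),np.round(arm.read_ft_force(),1),round(arm.read_finger_force(),1))
arm.pause(.8)
a=snapshot("scene");b=snapshot("top");cv2.imwrite("pics/sf.png",a);cv2.imwrite("pics/tf.png",b)
print(arm.read_tool_pos(),fp([0,-80,261],.005,O2),arm.read_time())
P=fp([[0,-140,210],[0,120,210]],0,O2)
print(proj("scene",P),proj("top",P))
cv2.imwrite("pics/s4.png",np.vstack([cv2.resize(a[170:270,225:358],(400,300)),cv2.resize(b[135:235,295:428],(400,300))]))
E
```

```text
0.33118523367312586 59.0369975566864 [ 2.6 -1.9  3.8]
0.209 [-0.5 -0.9  7.6] 59.5
0.168 [-0.7 -1.2  8.5] 59.6
0.128 [-0.2 -0.9  8.2] 59.6
0.087 [ 0.7 -0.4  8.4] 59.6
0.046 [ 0.5 -1.7  8.5] 59.6
0.005 [ 0.9 -2.1  8.1] 59.6
[ 0.52098476 -0.13627086  0.27645197] [ 0.51974672 -0.13584206  0.27499674] 15.3333
[[238.83348226 204.03805734]
 [336.74612085 198.47233313]] [[420.62122442 196.48341895]
 [317.97035085 160.50774298]]
```

View pics/s4.png

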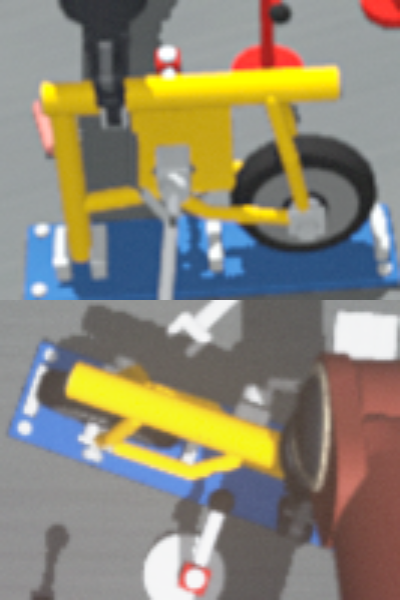

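The measured tube ends, at scene px (240,203) and (337,198) and top px (318,162), agree with an upright frame to about 1 px (0.014 rad). The frame is clear of the rest ball and the stand is down.

```bash
python3 - <<'E'
from station import arm,ticket
print(arm.read_finger_force(),ticket.finish_job())
E
```

```text
the job is handed in; nothing more can be done
59.52787220478058 None
```

The job is handed in: the kickstand snapped down while the frame leaned on the rest, and the frame is now held plumb in the grip at about 60 N, off the rest with the foot clear. The judge gave no verdict.

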